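# Set up a ukulele body for scribing its rosette

### The job

Get the ukulele body ready for scribing: first push the orange keeper round its post, right round to its stop, so that its knobbed end lies over the end of the ukulele body. Then push the brass scribing arm round until it lies over the middle of the red mark on the pale clear dial, and leave it there. Only push with the fingertips: do not lift the keeper, the arm or the ukulele off their places, and leave the ukulele and the things around it where they are.

Things in the scene. Friction and masses are not known exactly. Their poses are not given: they have to be found in the camera images.
- uke_top (a point): centre of the flat top of the loose ukulele body, over the sound hole. The wooden body is 300 mm long (along the point's y axis), up to 190 mm wide, 60 mm deep, about 0.45 kg; it stands on the work board (450 x 250 x 18 mm plywood, same axes) between four steel pegs, so its top is 78 mm above the table
- keeper_pivot (a point): on the axis of the keeper's post, at the mid-height of the keeper's bar. The post stands 195 mm from the middle of the ukulele, beyond its left or its right end (this varies); a low wooden end stop stands at the other end
- keeper_knob (a point): on the keeper's bar at mid-height of the bar, under its knob, 67 mm from the pivot. The keeper is a orange bar 16 mm wide and 12 mm thick that reaches 80 mm from the pivot, level, and turns about the upright post; its underside passes 6 mm above the top of the ukulele. A black knob (20 mm across) stands up to 25 mm above the bar's top at this point
- keeper (a joint): angle of the keeper (rad), counterclockwise from above; 0 = bar points square to the ukulele's length, to the robot's side; stops at -1.571 and +1.571. The wanted stop is the one that points the bar at the ukulele: +1.571 if the post is at its left (+y) end, -1.571 if at its right (-y) end. Light friction, stays where it is left
- dial_centre (a point): axis of the scribing arm, at the height of the dial's top. The dial is a pale clear disc with black ticks, 132 mm across and 4 mm thick that lies over the sound hole, fixed, its top 85 mm above the table
- red_mark (a point): middle of the red mark on the dial, 60 mm from the dial's centre; the mark is 22 mm long (outwards) and 18 mm wide. Its direction varies
- scribe_point (a point): point on the centre line of the brass scribing arm, 60 mm from its axis, at mid-height of the bar; above the red mark when the arm is set
- scribe_knob (a point): on the brass arm's bar at mid-height of the bar, under its knob, 87 mm from the axis. The bar is 10 mm wide and 10 mm thick, reaches 95 mm from the axis and is level, its underside 12 mm above the dial. A black knob (16 mm across) stands up to 26 mm above the bar's top at this point
- scribe_arm (a joint): angle of the brass arm (rad), counterclockwise from above, 0 (or 6.283) when it lies over the middle of the red mark; turns freely both ways, past a full turn, no stops; light friction, stays where it is left
- bridge_blank: dark wooden bar 22 x 80 x 10 mm lying on the work board on its robot side; bystander; origin at the centre of its underside
- gauge_block: aluminium block 30 x 30 x 12 mm lying on the work board on its far side; bystander; origin at the centre of its underside
- glue: white glue bottle, 52 mm across, 130 mm tall, blue cap, standing on the table to the robot's left; bystander; origin at the centre of its underside
- cup: blue mug, 80 mm across, 90 mm tall, on the table to the robot's right; bystander; origin at the centre of its underside
- scraper: hand tool like a screwdriver, 170 mm long, lying on the table to the robot's right; bystander; origin at the centre of its underside
- binding_reel: yellow ring 90 mm across, 18 mm high, lying on the table to the robot's left; bystander; origin at the centre of its underside

How it is judged (in metres and radians):
On the way, in this order (a step that is already met when the one before it is completed fails the run):
1. the keeper is turned to its stop over the end of the ukulele (horizontal distance between keeper_knob and uke_top below 0.14 m and (value of joint keeper above 1.35 rad or value of joint keeper below -1.35 rad)), for 0.2 s.
2. the scribing arm lies over the middle of the red mark (horizontal distance between scribe_point and red_mark below 0.006 m), for 0.2 s.
At the end, for the whole second after the job is handed in: the keeper is within 0.22 rad of its stop with its knob over the ukulele; the scribing arm's centre line, 60 mm from the axis, is within 6 mm of the middle of the red mark and at rest; the ukulele is within 12 mm of where it was (all of step 1 and horizontal distance between scribe_point and red_mark below 0.006 m and velocity of joint scribe_arm between -0.05 and 0.05 rad/s and distance of uke_top from where it was at the start of the episode below 0.012 m); the robot touches nothing.
It fails at once if the scribing arm is lifted more than 8 mm (height (world z) of scribe_point above 0.11 m).
It fails at once if the keeper is lifted more than 8 mm (height (world z) of keeper_knob above 0.098 m).
It fails at once if the ukulele is shoved or lifted by more than 15 mm or tipped (distance of uke_top from where it was at the start of the episode above 0.015 m or angle between uke_top's own z axis and vertical above 0.1 rad).
It fails at once if a bystander is moved by more than 25 mm (distance of any of bridge_blank, gauge_block, glue, cup, scraper, binding_reel from where it was at the start of the episode above 0.025 m).
It also fails if it takes over 58 s, if anything falls off the work surface, if the arm or the gripper's body presses on something with over 40 N, if the wrist force passes 120 N, or if a joint passes its speed limit or range.

### The arm

A 7-joint arm with a two-finger parallel gripper is mounted at the origin on the work surface. World frame = base frame: x ahead of the robot, y to its left, z up, the work surface at z = 0. Lengths are in mm, angles in rad, forces in N, time in s.
With the tool pointing down it reaches from about 425 to 875 mm from the base axis. Payload 4.7 kg.
Tool frame: the origin (TCP) lies at the very end of the fingers, on their centre line; the grasp point (between the pads) lies ctrl.hold_point_z behind it (ctrl.hold_point_z is the distance from the TCP to the grasp point, in mm); z points along the fingers, y is the direction in which the jaws open and shut (so a half turn about z gives the same grasp; the last joint's range is limited). The gripper opens to 87 mm and grips with 3 to 60 N. Pads are 19 mm wide; open, the fingers measure 117 mm over their backs; the gripper's body (75 mm by 190 mm) begins 51 mm behind the grasp point.
Start: joints at [1.263, 0.321, -0.07, 1.45, 0.023, 1.371, -0.057], TCP at [205.559, -616.661, 222.587] pointing down, gripper open.
Joint ranges: [-2.86, 2.86], [-0.3, 2.09], [-1.38, 1.24], [0.06, 2.45], [-1.56, 4.7], [0.09, 2.05], [-2.69, 2.69]. Speed limits (rad/s): [2.57, 2.57, 3.14, 3.14, 3.14, 3.14, 3.14].

### API

Orientations are given as [roll, pitch, yaw] about the fixed x, y, z axes, in that order (R = Rz(yaw) Ry(pitch) Rx(roll)).
In Python, from plant import ctrl, imaging, spotter gives the robot as it stands. The module is installed in compiled form; this text tells all that it offers.
- The arm moves only by the shell command python3 -m jog 'ROWS' [OPENING] [FORCE]. ROWS is a JSON object of lists of equal length, an entry for each row: "travel": the shift along the world's x, y, z in units of 25 mm (1.0 is 25 mm), a list of three; "turn": the turn about the world's z in units of 8 degrees (1.0 is 8 degrees). In form: {"travel": [[x, y, z], ...], "turn": [turn, ...]}. A call has 1 to 20 rows; each row shifts and turns the commanded pose from where the row before left it; what a row does not reach is not made up. A row lasts 1/8 s, in which the tool goes at most 62.5 mm and 10.7 degrees, less where a joint would pass 70% of its speed; a pose out of reach is approached as far as the arm can. A call is refused whole if a number of a shift passes 1 or a number of a turn 1, either way. A call with a gripper value outside its range is refused whole. OPENING is the closure, from 0 (fully open) to 1 (shut), set as the call begins (- or left out, the last holds). The fingers move at their own pace and stop on an object; FORCE is the grip in N (left out, the last holds). Time passes only in rows, so rows that do not move let the fingers close. It gives the time, the measured TCP pose, the force and the opening at its end, in the units of the state.
- ctrl.sense(): the state, without advancing time (a new reading comes with each control period).
- imaging.capture(name): name is "scene" or "top" or "wrist"; returns a dict with "img" (480x640x3 uint8, red, green, blue), "K" (3x3 intrinsics, pixels), "k1" (the pictures are not rectified: a ray, as slopes to the right and down, at radius r is drawn at 1 + k1 r^2 times it, then the intrinsics apply), "R" (3x3) and "t" (3): a world point X has camera coordinates R X + t; the wrist camera has in their place "T_tool_cam" (4x4, takes a point from camera to tool coordinates, whose origin is the TCP and whose axes are the flange's). Camera axes: x right, y down, z forward; pixel columns grow to the right and rows downward; lengths in mm; the calibration is good to about 2 mm. A picture is of the moment at which its call begins: read the wrist's pose just before it. There is no depth.
- ctrl.close_job(): hands the job in, once; it reports no verdict.
Trained networks look in the newest picture that a camera, given by its name, has taken for a name from the list of things; names that differ only in an ending like _2 or _b are one class to them, and where a whole thing is asked for, a point or a joint stands for the part that bears it (a point fixed in the world has none). Each returns a list of dicts, best first, with "confidence" (0 to 1); they miss things now and then, are a little off and sometimes report something else, mostly with a low value. They report only what shows in the picture. A call takes as long as a camera call.
- spotter.spot_in(thing, camera): "centre" ([row, column] in pixels, amid what is visible of it).
- spotter.masks_of(thing, camera): "pixels" (480x640 bool, what is visible of it) and "centre" ([row, column] in pixels, amid what is visible of it).
- spotter.mark_of(thing, camera): "centre" ([row, column] in pixels: a listed point, or the origin of a listed thing).
The state is a dict: "time": time; "q": joint angles; "joint_vel": joint speeds; "joint_efforts": joint torques, N m; "eef_pos": TCP position; "tcp_rot": TCP orientation; "contact_force": force on the tool from outside, world axes, zero at the start; "moment": the same for the moment, N m; "gripper_width": opening from 0.0 (shut) to 1.0 (fully open).
Only numpy, scipy, OpenCV 4.12 (cv2) and the standard library are available. Lean on these libraries where they do the work, as an engineer would, in place of code of your own. Each camera call takes 0.05 s, during which the arm holds its last target.

## Working session

There is one attempt and no reset: what is moved stays moved. The work goes in short steps, Python scripts to look and compute and a shell command to move; the robot and the scene stay as the last step left them, time stands still between calls to the robot, and variables do not carry over. Pictures are saved under pics/ and viewed, and the job is handed in when it is done.

```bash
mkdir -p pics; cat > h.py <<'E'
from plant import ctrl, imaging, spotter
import numpy as np, cv2
def snap(cam,fn):
    c=imaging.capture(cam); cv2.imwrite('pics/'+fn,c['img'][:,:,::-1]); return c
def ray(c,rc):
    K=c['K'];x=(rc[1]-K[0,2])/K[0,0];y=(rc[0]-K[1,2])/K[1,1]
    u,v=x,y
    for _ in range(20):
        s=1+c['k1']*(u*u+v*v);u,v=x/s,y/s
    R=np.array(c['R']);t=np.array(c['t'])
    return -R.T@t, R.T@np.array([u,v,1.])
def atz(c,rc,z):
    o,d=ray(c,rc); return o+d*(z-o[2])/d[2]
def proj(c,X):
    p=np.array(c['R'])@np.array(X,float)+np.array(c['t']);u=p[:2]/p[2];u=u*(1+c['k1']*(u@u))
    K=c['K'];return K[1,1]*u[1]+K[1,2],K[0,0]*u[0]+K[0,2]
E
python3 - <<'E'
from h import *
np.set_printoptions(precision=1,suppress=True)
Z=dict(uke_top=78,keeper_pivot=90,keeper_knob=90,dial_centre=85,red_mark=85,scribe_point=102,scribe_knob=102,bridge_blank=18,gauge_block=18,glue=0,cup=0,scraper=0,binding_reel=0)
for cam in('top','scene'):
    c=snap(cam,cam+'0.png')
    print(cam,-c['R'].T@c['t'])
    for n,z in Z.items():
        for m in spotter.mark_of(n,cam)[:2]: print(n,np.array(m['centre']),round(m['confidence'],2),atz(c,m['centre'],z))
s=ctrl.sense();print(s)
E
```

```text
top [ 407.2    3.  1045.1]
keeper_pivot [246.2 232. ] 0.62 [512.1 155.6  90. ]
keeper_knob [279.8 227.6] 0.87 [443.2 162.8  90. ]
keeper_knob [208.2 307.6] 0.59 [593.    0.7  90. ]
dial_centre [229.6 325.1] 0.89 [548.8 -36.2  85. ]
dial_centre [302.  147.6] 0.63 [398.1 323.   85. ]
red_mark [256.3 330. ] 0.74 [492.8 -46.4  85. ]
scribe_point [206.  306.7] 0.97 [595.2   2.6 102. ]
scribe_knob [260.6 129.4] 0.74 [480.5 357.1 102. ]
scribe_knob [200. 299.] 0.6 [607.7  18.6 102. ]
bridge_blank [288.1 326.9] 0.56 [428.5 -43.1  18. ]
gauge_block [192.4 306.6] 0.5 [643.1   3.   18. ]
cup [253.4 496.1] 0.91 [ 509.2 -431.     0. ]
cup [206.7 306.4] 0.6 [613.9   3.3   0. ]
scraper [339.1 458.6] 0.72 [ 316.6 -338.2    0. ]
binding_reel [300.4 151. ] 0.75 [400.8 344.2   0. ]
binding_reel [260.3 135.1] 0.21 [489.2 383.    0. ]
scene [ 929.3 -194.9  872.8]
keeper_pivot [220.9 391.6] 0.72 [503.3 149.8  90. ]
keeper_knob [197.3 381.6] 0.8 [440.7 158.4  90. ]
keeper_knob [221.8 390.9] 0.36 [504.7 147.4  90. ]
dial_centre [270.7 317.4] 0.7 [548.1 -36.5  85. ]
red_mark [246.8 305.9] 0.97 [488.9 -36.7  85. ]
scribe_point [277.  343.5] 0.73 [588.1   0.5 102. ]
scribe_knob [284.  360.3] 0.93 [613.8  23.5 102. ]
bridge_blank [243.9 292.4] 0.65 [433.  -47.7  18. ]
gauge_block [319.1 356.6] 0.62 [646.8   6.7  18. ]
gauge_block [208.4 477.8] 0.49 [511.1 381.7  18. ]
glue [205.9 477.9] 0.93 [496.2 398.1   0. ]
cup [340.9 128.4] 0.87 [ 505.2 -427.2    0. ]
scraper [248.8 151.2] 0.86 [ 311.4 -339.3    0. ]
binding_reel [179.1 435.7] 0.61 [386.7 347.2   0. ]
{'time': 1.4, 'q': array([ 1.3,  0.3, -0.1,  1.5,  0. ,  1.4, -0.1]), 'joint_vel': array([-0.,  0., -0.,  0., -0.,  0.,  0.]), 'joint_efforts': array([  0. , -49.1,  -0.4, -31.3,  -0.1,   0. ,   0. ]), 'eef_pos': array([ 205.6, -616.7,  222.6]), 'tcp_rot': array([3.1, 0. , 0.3]), 'contact_force': array([ 0.1,  0.4, -0.4]), 'moment': array([-0., -0., -0.]), 'gripper_width': 0.9980148755008349}
```

View pics/top0.png

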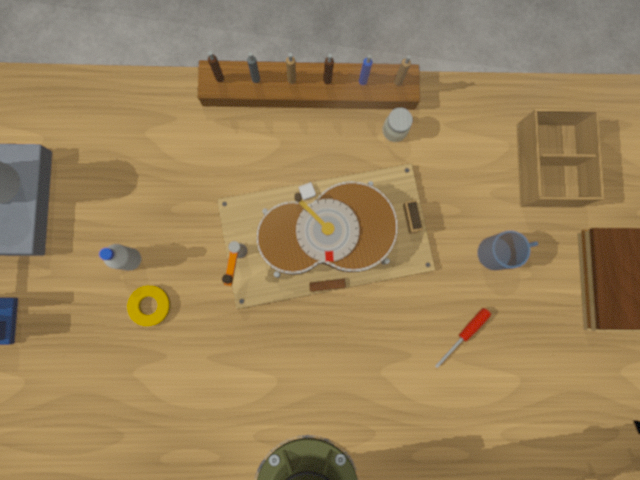

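View pics/scene0.png

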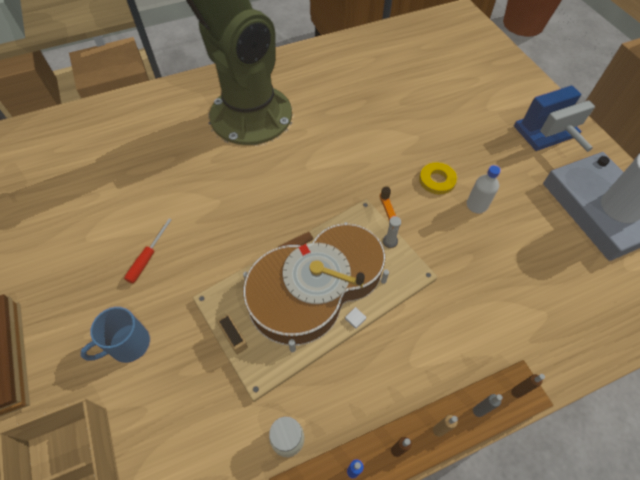

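```bash
python3 - <<'E'
import cv2
a=cv2.imread('pics/top0.png')[150:320,200:420];cv2.imwrite('pics/top0z.png',cv2.resize(a,None,fx=3.5,fy=3.5,interpolation=cv2.INTER_CUBIC))
E
```

```text
(no output)
```

View pics/top0z.png

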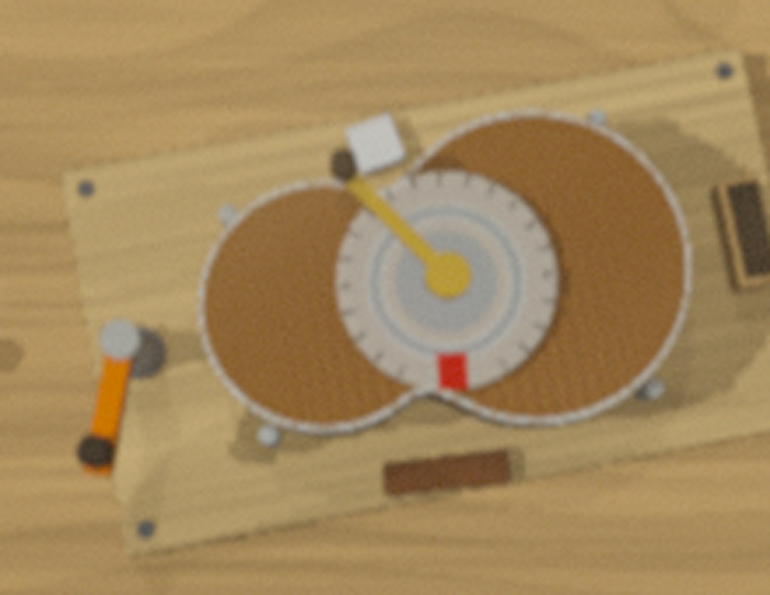

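The keeper post is on the +y side: post at about px (238,247) in the top view, with the bar pointing at the robot. The brass arm points up-left to (298,198), and the red mark is at (329,256). I'll refine these by colour.

```bash
cat >> h.py <<'E'
def blob(img,kind,box=None):
    h=cv2.cvtColor(img,cv2.COLOR_RGB2HSV).astype(int);H,S,V=h[...,0],h[...,1],h[...,2]
    m={'red':((H<5)|(H>172))&(S>170)&(V>100),'orange':(H>=7)&(H<=16)&(S>200)&(V>170),'brass':(H>=17)&(H<=26)&(S>140)&(V>140)}[kind]
    if box:
        b=np.zeros_like(m);b[box[0]:box[1],box[2]:box[3]]=1;m=m&b
    n,l,st,ce=cv2.connectedComponentsWithStats(m.astype(np.uint8))
    if n<2:return None
    i=1+np.argmax(st[1:,4]);return l==i
def pts(c,m,z): return np.array([atz(c,rc,z)[:2] for rc in np.argwhere(m)])
B={'top':(180,300,210,420),'scene':(180,330,240,420)}
D=np.array([548.5,-36.3])
def look(cam,fn):
    c=snap(cam,fn)
    for k,z in (('red',85),('orange',96),('brass',107)):
        m=blob(c['img'],k,B[cam])
        if m is None: print(cam,k,None);continue
        p=pts(c,m,z);mu=p.mean(0);w,v=np.linalg.eigh(np.cov((p-mu).T));
        d=v[:,1]; ref=mu-(D if k!='orange' else np.array([508,152]));d=d*np.sign(d@ref)
        print(cam,k,len(p),'mean',mu.round(1),'axis deg',np.degrees(np.arctan2(d[1],d[0])).round(1),'dir from D',np.degrees(np.arctan2(*(mu-D)[::-1])).round(1),'r',np.linalg.norm(mu-D).round(1),'off-line of D',round(float((D-mu)@np.array([-d[1],d[0]])),1))
    return c
E
python3 - <<'E'
from h import *
for cam in('top','scene'):
    c=look(cam,cam+'1.png')
    for n in('dial_centre','red_mark','uke_top','keeper_pivot'):
        z={'uke_top':78,'keeper_pivot':90}.get(n,85)
        for m in spotter.mark_of(n,cam)[:1]: print(n,m['confidence'],atz(c,m['centre'],z).round(1))
print(ctrl.hold_point_z)
E
```

```text
top red 55 mean [493.8 -44. ] axis deg -170.2 dir from D -172.0 r 55.2 off-line of D 1.7
top orange 3 mean [495.5 148.2] axis deg -89.7 dir from D 106.0 r 191.9 off-line of D 52.0
top brass 230 mean [566.1 -22.2] axis deg 45.8 dir from D 38.7 r 22.5 off-line of D 2.8
dial_centre 0.68 [ 316.6 -313.9   85. ]
red_mark 0.55 [491.2 -51.   85. ]
keeper_pivot 0.7 [505.9 158.9  90. ]
scene red 57 mean [492.4 -42.6] axis deg 178.7 dir from D -173.6 r 56.5 off-line of D -7.6
scene orange 82 mean [475.2 157.5] axis deg 169.3 dir from D 110.7 r 207.2 off-line of D 176.8
scene brass 230 mean [567.1 -22.6] axis deg 45.4 dir from D 36.3 r 23.1 off-line of D 3.7
dial_centre 0.67 [546.8 -41.   85. ]
red_mark 0.71 [491.4 -48.1  85. ]
keeper_pivot 0.62 [503.7 146.8  90. ]
18.700000000000003
```

```bash
python3 - <<'E'
from h import *
c=imaging.capture('top')
for z in (90,110,130,150): print(z,atz(c,(246.6,234),z).round(1), atz(imaging.capture('scene'),(220,393.5),z).round(1))
print(ctrl.sense()['tcp_rot'])
E
python3 -m jog '{"travel":[[1,1,0],[1,1,0],[1,1,0],[1,1,0],[1,1,0],[1,1,0],[1,1,0],[1,1,0],[1,1,0],[1,1,0],[0.5,1,0],[0,1,0],[0,1,0],[0,1,0],[0,1,0],[0,1,0],[0,1,0],[0,1,0],[0,1,0],[0,1,0]],"turn":[0,0,0,0,0,0,0,0,0,0,0,0,0,0,0,0,0,0,0,0]}' 1 20
```

```text
90 [511.3 151.5  90. ] [502.8 154.4  90. ]
110 [509.2 148.4 110. ] [513.7 145.5 110. ]
130 [507.  145.3 130. ] [524.6 136.6 130. ]
150 [504.8 142.2 150. ] [535.5 127.7 150. ]
[3.14147236e+00 4.77887326e-05 3.21842517e-01]
time: 4.65
eef_pos: [467.8, -115.1, 222.6]
tcp_rot: [3.141, -0.0, 0.322]
contact_force: [0.6, 0.2, 0.5]
gripper_width: 0.003
```

```bash
python3 -m jog '{"travel":[[0,1,0],[0,1,0],[0,1,0],[0,1,0],[0,1,0],[0,1,0],[0,1,0],[0,1,0],[0,1,0],[0,1,0],[0,1,0],[-0.3,1,0],[0,0.5,0],[0,0,-0.5],[0,0,-1],[0,0,-1],[0,0,0]],"turn":[0,0,0,0,0,0,0,0,0,0,0,0,0,0,0,0,0]}'
python3 - <<'E'
from h import *
snap('wrist','w1.png');snap('scene','s2.png')
E
```

```text
time: 6.78
eef_pos: [459.1, 193.8, 157.6]
tcp_rot: [3.141, 0.005, 0.32]
contact_force: [0.2, -0.1, -0.4]
gripper_width: 0.004
```

View pics/w1.png

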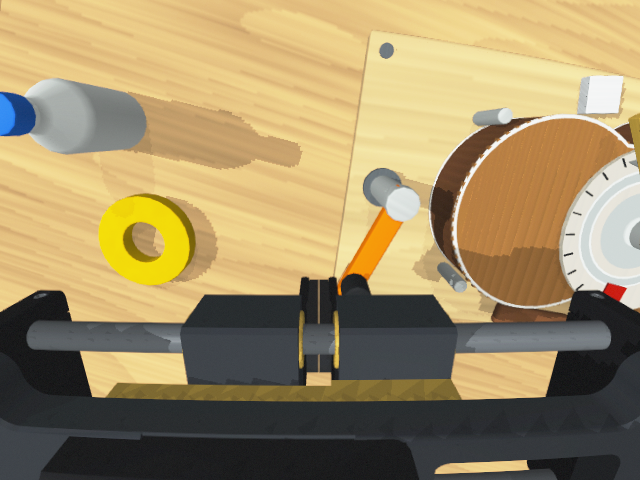

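View pics/s2.png

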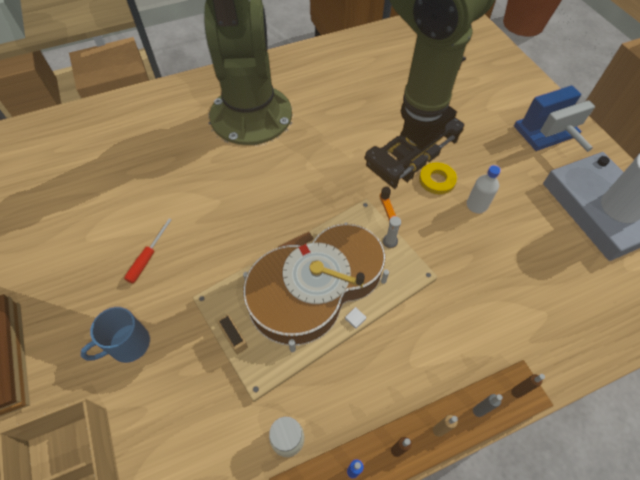

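The wrist view shows the fingers on the +y side of the keeper's knob (355,285), clear of everything. I'll descend and push.

```bash
python3 -m jog '{"travel":[[0,0,-1],[0,0,-1],[0,0,-0.8],[0,0,0],[0,-0.3,0],[0,-0.25,0],[-0.13,-0.34,0],[-0.13,-0.34,0],[-0.02,-0.41,0],[-0.02,-0.41,0],[0.12,-0.4,0],[0.12,-0.4,0],[0,0,0]],"turn":[0,0,0,0,0,0,0,0,0,0,0,0,0]}'
python3 - <<'E'
from h import *
snap('wrist','w2.png')
E
```

```text
time: 8.5
eef_pos: [459.0, 123.2, 89.8]
tcp_rot: [3.141, 0.001, 0.32]
contact_force: [1.2, 0.4, -0.1]
gripper_width: 0.005
```

View pics/w2.png

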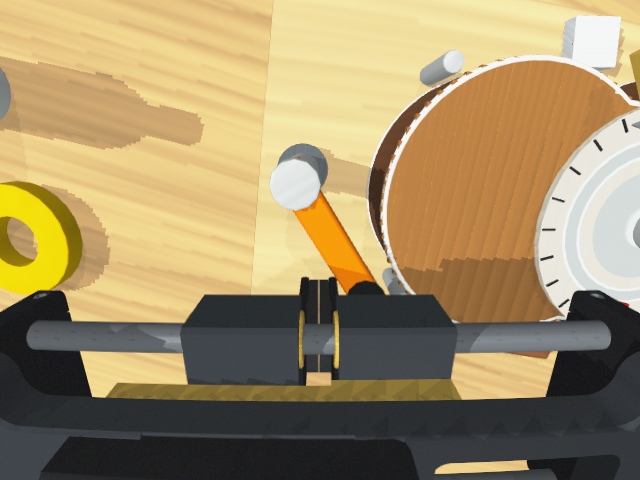

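The keeper bar follows: its tip is near (360,285) and the post is at (297,185). Continuing.

```bash
python3 -m jog '{"travel":[[0.2,-0.34,0],[0.2,-0.34,0],[0.25,-0.18,0],[0.25,-0.18,0],[0.2,-0.08,0],[0.2,-0.08,0],[0.15,-0.04,0],[0.15,-0.04,0],[0,0,0]],"turn":[0,0,0,0,0,0,0,0,0]}'
python3 - <<'E'
from h import *
snap('wrist','w3.png')
E
```

```text
time: 9.68
eef_pos: [499.2, 91.9, 89.9]
tcp_rot: [3.141, 0.001, 0.321]
contact_force: [-0.4, 0.3, 0.8]
gripper_width: 0.002
```

View pics/w3.png

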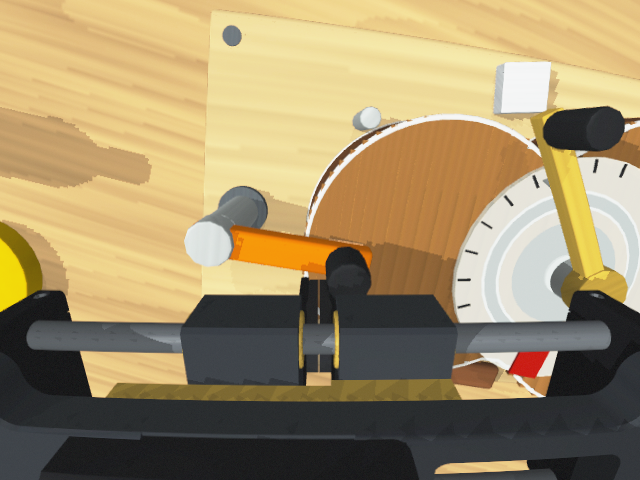

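The bar is almost at the stop. I'll nudge further until the force rises.

```bash
python3 -m jog '{"travel":[[0.12,0,0],[0.12,0,0],[0,0,0]],"turn":[0,0,0]}'; python3 -m jog '{"travel":[[0.1,0,0],[0.1,0,0],[0,0,0]],"turn":[0,0,0]}'
```

```text
time: 10.1
eef_pos: [503.6, 92.1, 89.5]
tcp_rot: [-3.141, 0.004, 0.322]
contact_force: [-5.0, -0.8, 1.2]
gripper_width: 0.009
time: 10.48
eef_pos: [505.4, 92.0, 88.8]
tcp_rot: [-3.141, 0.011, 0.322]
contact_force: [-11.9, -1.9, 5.5]
gripper_width: 0.005
```

```bash
python3 -m jog '{"travel":[[-0.6,0,0],[-0.6,0,0],[0,0,1],[0,0,1],[0,0,1],[-0.4,-1,1],[-1,-1,1],[0,-1,1],[0,-1,1],[0,-1,0],[0,-0.3,0],[0,0,0]],"turn":[0,0,0,0,0,0,0,0,0,0,-0.5,0]}'
python3 - <<'E'
from h import *
c=look('top','top3.png');c=look('scene','s3.png')
for n in ('keeper_knob','keeper_pivot'):
  for m in spotter.mark_of(n,'scene')[:1]: print(n,m['confidence'],atz(c,m['centre'],90).round(1))
s=ctrl.sense();c=snap('wrist','w4.png');print(s['eef_pos'],s['tcp_rot'],c['T_tool_cam'],c['K'],c['k1'])
E
```

```text
time: 11.98
eef_pos: [445.0, -40.4, 265.3]
tcp_rot: [3.141, -0.001, 0.251]
contact_force: [-0.7, -0.3, -0.2]
gripper_width: 0.003
top red None
top orange 7 mean [508.2 131.9] axis deg -95.2 dir from D 103.5 r 173.0 off-line of D 55.5
top brass 673 mean [567.4  51. ] axis deg 123.2 dir from D 77.8 r 89.3 off-line of D 63.6
scene red 55 mean [492.4 -42.5] axis deg -179.4 dir from D -173.7 r 56.4 off-line of D -5.6
scene orange 93 mean [519.3 119.1] axis deg -75.8 dir from D 100.6 r 158.1 off-line of D -9.9
scene brass 243 mean [568.1 -22. ] axis deg 45.8 dir from D 36.2 r 24.3 off-line of D 4.1
keeper_knob 0.89 [526.3  82.9  90. ]
keeper_pivot 0.6 [503.9 149.9  90. ]
[445.07009846 -39.14729359 265.16994618] [ 3.14119394e+00 -3.72258077e-04  2.54038146e-01] [[-3.19696503e-05 -9.55967583e-01 -2.93472279e-01  8.17334527e+01]
 [ 9.99999993e-01 -6.30357781e-05  9.63992596e-05 -5.09958208e-01]
 [-1.10653821e-04 -2.93472274e-01  9.55967579e-01 -1.62236595e+02]
 [ 0.00000000e+00  0.00000000e+00  0.00000000e+00  1.00000000e+00]] [[336.70005233   0.         318.3756859 ]
 [  0.         336.70005233 239.97516323]
 [  0.           0.           1.        ]] -0.055066198053778
```

View pics/w4.png

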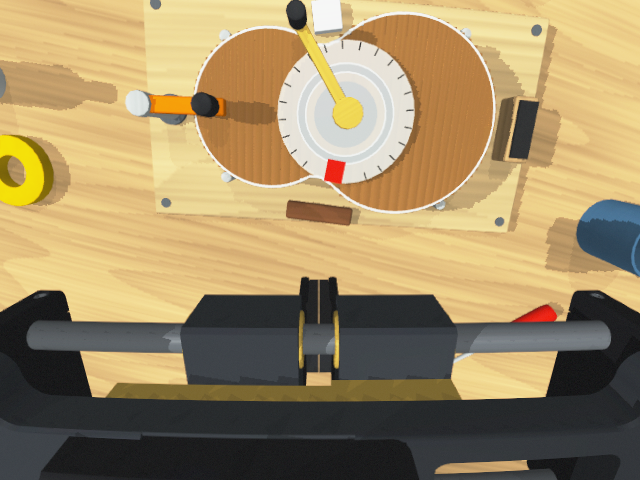

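View pics/s3.png

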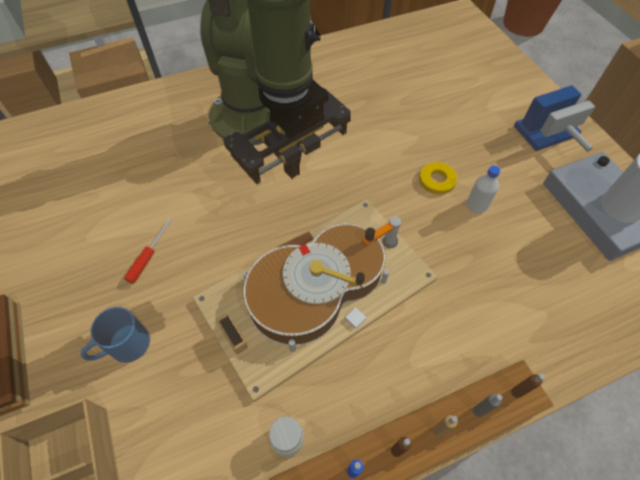

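The keeper lies over the ukulele's left end along its length. The wrist view is good: dial centred near (347,112), red mark at (335,171), arm tip knob at (297,14). I'll measure from it.

```bash
cat >> h.py <<'E'
from scipy.spatial.transform import Rotation as Ro
from scipy.optimize import least_squares
def wcap(fn):
    s=ctrl.sense();c=snap('wrist',fn);T=np.array(c['T_tool_cam'])
    Rt=Ro.from_euler('xyz',s['tcp_rot']).as_matrix();Rwc=Rt@T[:3,:3];o=s['eef_pos']+Rt@T[:3,3]
    c['R']=Rwc.T;c['t']=-Rwc.T@o;return c
def wmeas(fn,box):
    c=wcap(fn);img=c['img'];h=cv2.cvtColor(img,cv2.COLOR_RGB2HSV).astype(int)
    b=np.zeros((480,640),bool);b[box[0]:box[1],box[2]:box[3]]=1
    pale=(h[...,1]<60)&(h[...,2]>150)&b
    n,l,st,ce=cv2.connectedComponentsWithStats(pale.astype(np.uint8));i=1+np.argmax(st[1:,4])
    P=pts(c,l==i,85)
    # outer edge: for each direction max radius
    C=P.mean(0)
    for _ in range(8):
        v=P-C;a=np.degrees(np.arctan2(v[:,1],v[:,0]));r=np.hypot(*v.T)
        E=[]
        for k in range(-180,180,5):
            q=(a>=k)&(a<k+5)
            if q.any():
                j=np.where(q)[0][np.argmax(r[q])]
                if 55<r[j]<80:E.append(P[j])
        E=np.array(E)
        f=least_squares(lambda p:np.hypot(E[:,0]-p[0],E[:,1]-p[1])-p[2],[*C,66],loss='soft_l1');C=f.x[:2]
    print('dial',C.round(1),'R',f.x[2].round(1))
    out=dict(C=C)
    red=pts(c,blob(img,'red',box),85);mr=(red.mean(0));d=mr-C
    ra=np.degrees(np.arctan2(d[1],d[0]))%360;print('red',mr.round(1),'r',np.hypot(*d).round(1),'ang',ra.round(1))
    m=blob(img,'brass',box);p=pts(c,m,107);mm=p.mean(0)
    rr=np.hypot(*(p-C).T);bar=p[(rr>22)&(rr<76)];mu=bar.mean(0);w,v=np.linalg.eigh(np.cov((bar-mu).T));dd=v[:,1];dd=dd*np.sign(dd@(mu-C))
    aa=np.degrees(np.arctan2(*dd[::-1]))%360;sp=mu+dd*(60-(mu-C)@dd)
    print('bar n',len(bar),'axis ang',aa.round(1),'centroid ang',(np.degrees(np.arctan2(*(mu-C)[::-1]))%360).round(1),'pt60',sp.round(1),'width',round(float(np.sqrt(w[0]*12)),1),'dist to red',np.hypot(*(sp-mr)).round(1))
    return c
E
python3 - <<'E'
from h import *
c=wmeas('w5.png',(0,270,180,540))
E
```

```text
dial [551.8 -44.4] R 71.3
red [496.5 -41.7] r 55.3 ang 177.2
bar n 765 axis ang 45.0 centroid ang 51.0 pt60 [590.5   1.7] width 10.0 dist to red 103.5
```

```bash
sed -i 's/if 55<r\[j\]<80:/if 60<r[j]<70:/; s/C=P.mean(0)$/C=np.array([550.8,-38.5])/; s/p\[2\],\[\*C,66\]/66,[*C,66]/; s/r\[q\])\]/np.where(r[q]<69.5,r[q],0))]/' h.py
python3 - <<'E'
from h import *
c=wmeas('w6.png',(0,270,180,540))
for z in(107,112,117): print(z,atz(c,(112,347),z))
print(atz(c,(16,297),133), atz(c,(12,306),102))
for n,z in dict(dial_centre=85,red_mark=85,scribe_point=102,scribe_knob=102,uke_top=78,keeper_knob=90,keeper_pivot=90).items():
  for m in spotter.mark_of(n,'wrist')[:1]: print(n,m['confidence'],atz(c,m['centre'],z).round(1))
E
```

```text
dial [551.3 -38.2] R 66.0
red [496.6 -41.7] r 54.8 ang 183.7
bar n 777 axis ang 45.4 centroid ang 45.5 pt60 [593.3   4.6] width 10.1 dist to red 107.2
107 [551.76571517 -37.76041289 107.        ]
112 [551.33318941 -37.45609822 112.        ]
117 [550.90066365 -37.15178355 117.        ]
[608.51736249  20.65464264 133.        ] [622.35673678  18.03175942 102.        ]
dial_centre 0.57 [549.9 -39.2  85. ]
scribe_point 0.58 [593.8   5.5 102. ]
scribe_knob 0.73 [616.2  23.8 102. ]
keeper_knob 0.81 [526.3  88.2  90. ]
keeper_pivot 0.73 [514.2 152.3  90. ]
```

```bash
python3 -m jog '{"travel":[[1,0,0],[1,0,0],[1,0,0],[1,0,0],[1,0,0],[1,0.5,0],[1,0,0],[0.25,0,0],[0,0,-1],[0,0,-1],[0,0,-1],[0,0,-1],[0,0,0],[0,0,0]],"turn":[-0.5,-0.8,0,0,0,0,0,0,0,0,0,0,0,0]}'
python3 - <<'E'
from h import *
snap('wrist','w7.png');snap('scene','s7.png')
E
```

```text
time: 14.42
eef_pos: [626.6, -27.6, 166.3]
tcp_rot: [3.141, -0.001, 0.07]
contact_force: [-0.0, 0.0, 1.1]
gripper_width: 0.004
```

View pics/s7.png

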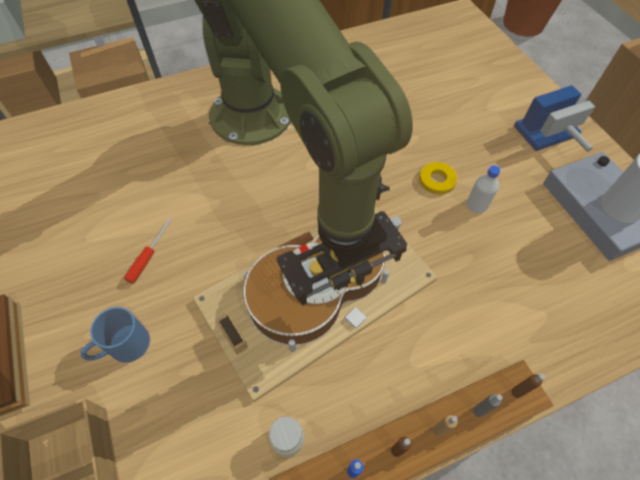

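```bash
python3 -m jog '{"travel":[[0,0,-1],[0,0,-1],[0,0,-0.8],[0,0,0],[-0.38,0.34,0],[-0.38,0.34,0],[-0.23,0.28,0],[-0.23,0.28,0],[-0.23,0.28,0],[-0.33,0.16,0],[-0.33,0.16,0],[-0.33,0.16,0],[0,0,0]],"turn":[0,0,0,0,0,0,0,0,0,0,0,0,0]}'
python3 - <<'E'
from h import *
snap('wrist','w8.png');snap('scene','s8.png')
E
```

```text
time: 16.15
eef_pos: [564.4, 23.3, 95.1]
tcp_rot: [-3.141, 0.001, 0.071]
contact_force: [-0.1, 0.4, -0.5]
gripper_width: 0.004
```

View pics/s8.png

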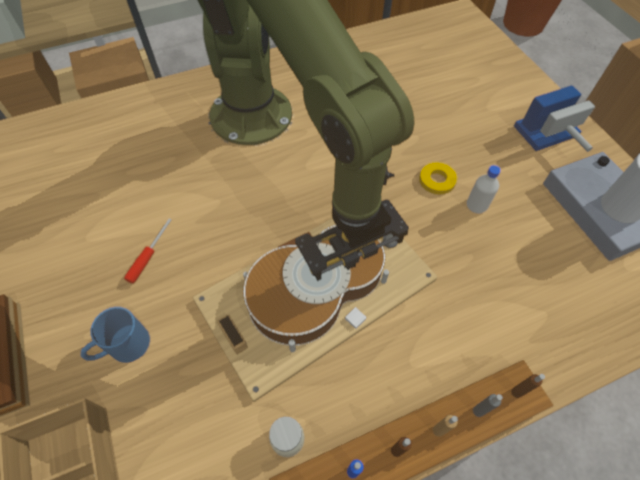

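View pics/w8.png

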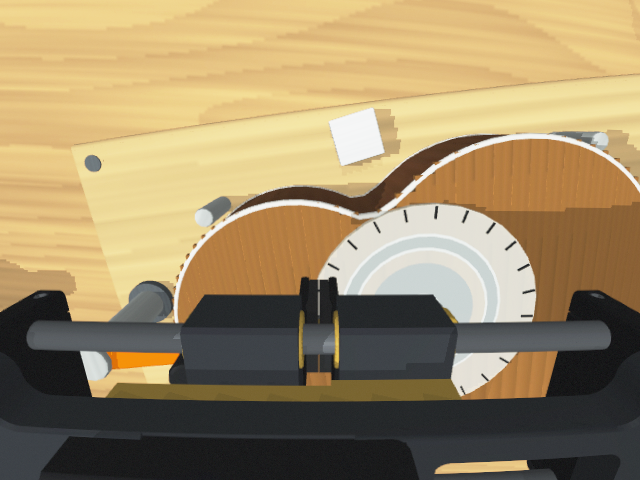

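The arm is hidden below the gripper now, and the far side of the dial is empty, so it's moving with the fingers. Continuing round, then I'll back off and look.

```bash
python3 -m jog '{"travel":[[-0.35,0.01,0],[-0.35,0.01,0],[-0.35,0.01,0],[-0.33,-0.15,0],[-0.33,-0.15,0],[-0.33,-0.15,0],[-0.2,-0.2,0],[-0.2,-0.2,0],[-0.15,-0.16,0],[0,0,0]],"turn":[0,0,0,0,0,0,0,0,0,0]}'
python3 - <<'E'
from h import *
c=look('scene','s9.png')
for m in spotter.mark_of('scribe_knob','scene')[:1]: print(m,atz(c,m['centre'],102))
E
```

```text
time: 17.5
eef_pos: [500.0, -2.5, 94.9]
tcp_rot: [3.141, 0.001, 0.07]
contact_force: [-0.2, 0.0, 0.4]
gripper_width: 0.004
scene red 46 mean [492.5 -42.8] axis deg -174.5 dir from D -173.4 r 56.3 off-line of D -1.0
scene orange 54 mean [519.9 118.6] axis deg -75.8 dir from D 100.5 r 157.5 off-line of D -10.3
scene brass 162 mean [540.8 -36.4] axis deg 161.4 dir from D -179.4 r 7.7 off-line of D -2.5
{'centre': [236.4, 368.4], 'confidence': 0.71} [524.87480149  84.20684981 102.        ]
```

View pics/s9.png

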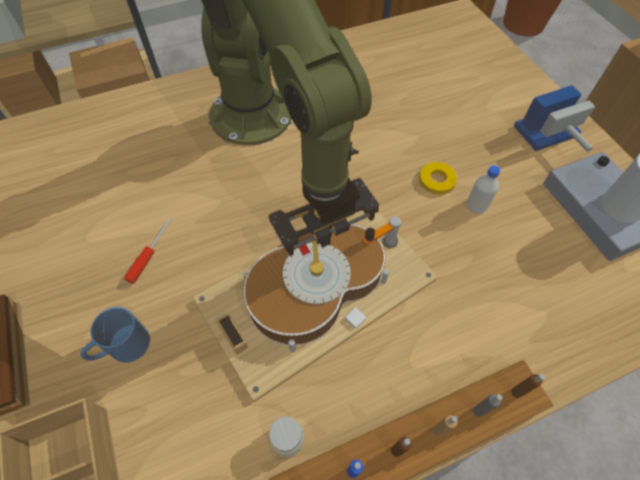

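```bash
cat >> h.py <<'E'
def armscene(fn):
    c=snap('scene',fn);C=np.array([551.3,-38.]);m=blob(c['img'],'brass',B['scene']);p=pts(c,m,107)
    r=np.hypot(*(p-C).T);hub=p[r<14].mean(0);b=p[(r>20)&(r<76)];mu=b.mean(0);w,v=np.linalg.eigh(np.cov((b-mu).T));d=v[:,1]*np.sign(v[:,1]@(mu-C))
    sp=mu+d*(60-(mu-C)@d);red=pts(c,blob(c['img'],'red',B['scene']),85).mean(0)
    an=lambda q:(np.degrees(np.arctan2(q[1],q[0]))%360).round(1)
    print('hub',hub.round(1),'n',len(b),'axis',an(d),'cent from C',an(mu-C),'pt60',sp.round(1),'red',red.round(1),an(red-C))
E
python3 - <<'E'
from h import *
armscene('s10.png')
E
```

```text
hub [550.4 -39.6] n 40 axis 160.5 cent from C 164.1 pt60 [493.9 -20.2] red [492.9 -42.6] 184.5
```

```bash
python3 -m jog '{"travel":[[-0.1,-0.2,0],[-0.1,-0.2,0],[-0.05,-0.2,0],[0,0,0]],"turn":[0,0,0,0]}'
python3 - <<'E'
from h import *
armscene('s11.png')
E
python3 -m jog '{"travel":[[0,0.4,0],[0,0.4,0],[0,0,1],[0,0,1],[-0.5,-0.6,1],[-0.5,-0.6,1],[-0.5,-0.4,1],[-0.4,0,1],[0,0,0.8],[0,0,0],[0,0,0]],"turn":[0,0,0,0,0,0,0,0,0,0,0]}'
python3 - <<'E'
from h import *
armscene('s12.png')
wmeas('w12.png',(0,280,180,540))
E
```

```text
time: 18.15
eef_pos: [494.0, -17.7, 95.1]
tcp_rot: [3.141, 0.001, 0.069]
contact_force: [-0.1, 0.1, -0.1]
gripper_width: 0.006
hub [550.3 -39.7] n 51 axis 176.5 cent from C 178.4 pt60 [491.3 -35.6] red [492.2 -44.2] 186.0
time: 19.58
eef_pos: [446.4, -36.3, 264.2]
tcp_rot: [-3.141, 0.001, 0.071]
contact_force: [-0.2, 0.3, 0.4]
gripper_width: 0.006
hub [550.3 -39.7] n 103 axis 173.4 cent from C 177.2 pt60 [491.3 -34.4] red [492.6 -44.1] 185.9
dial [551.4 -38.2] R 66.0
red [496.1 -44.8] r 55.6 ang 186.8
bar n 583 axis ang 175.1 centroid ang 174.9 pt60 [491.6 -32.9] width 9.2 dist to red 12.7
```

View pics/w12.png

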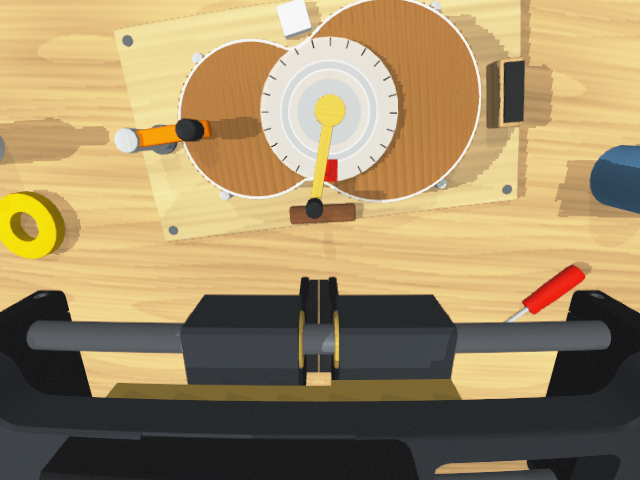

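Both cameras put the arm at about 175–177°, short of the red mark at about 184°, so it needs roughly 9–10 mm more. I'll go back and push the finger to y≈-27.5.

```bash
python3 -m jog '{"travel":[[1,0.8,0],[0.9,0.85,0],[0,0,-1],[0,0,-1],[0,0,-1],[0,0,-1],[0,0,-1],[0,0,-1],[0,0,-0.77],[0,0,0],[0,-0.4,0],[0,-0.3,0],[0,-0.2,0],[0,-0.2,0],[0,-0.1,0],[0,-0.1,0],[0,0,0],[0,0,0]],"turn":[0,0,0,0,0,0,0,0,0,0,0,0,0,0,0,0,0,0]}'
python3 -m jog '{"travel":[[0,0.4,0],[0,0.4,0],[0,0,1],[0,0,1],[-0.5,-0.6,1],[-0.5,-0.6,1],[-0.5,-0.4,1],[-0.4,0,1],[0,0,0.8],[0,0,0],[0,0,0]],"turn":[0,0,0,0,0,0,0,0,0,0,0]}'
python3 - <<'E'
from h import *
armscene('s13.png')
wmeas('w13.png',(0,280,180,540))
a=cv2.imread('pics/w13.png')[40:240,180:440];cv2.imwrite('pics/w13z.png',cv2.resize(a,None,fx=3,fy=3,interpolation=cv2.INTER_CUBIC))
E
```

```text
time: 21.92
eef_pos: [494.3, -28.3, 95.8]
tcp_rot: [3.141, -0.0, 0.071]
contact_force: [0.1, 0.1, -0.6]
gripper_width: 0.007
time: 23.3
eef_pos: [446.5, -47.6, 264.9]
tcp_rot: [-3.141, 0.001, 0.071]
contact_force: [-0.7, 0.1, -0.9]
gripper_width: 0.004
hub [550.4 -39.7] n 105 axis 182.0 cent from C 186.0 pt60 [491.5 -43.6] red [494.1 -47.9] 189.8
dial [551.3 -38.2] R 66.0
red [497.2 -48.9] r 55.1 ang 191.2
bar n 593 axis ang 184.1 centroid ang 183.6 pt60 [491.4 -42. ] width 9.3 dist to red 9.0
```

View pics/w13z.png

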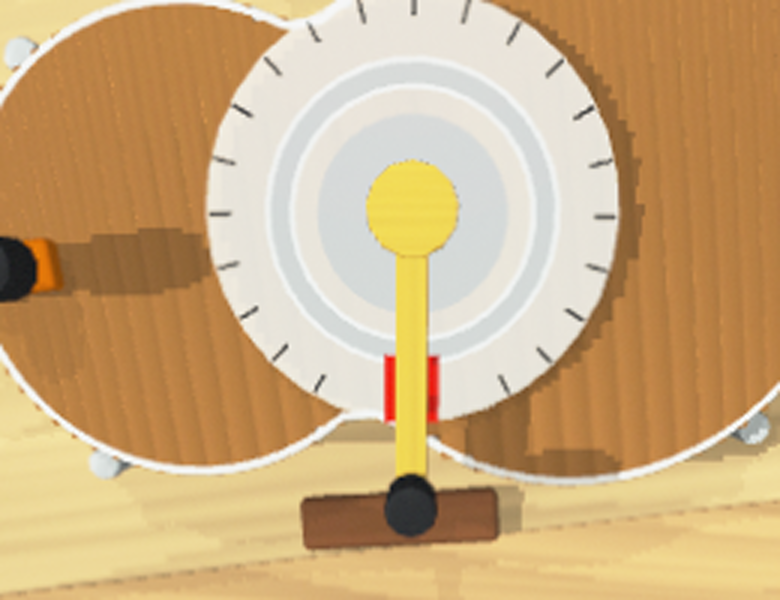

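The arm lies centred over the red mark, which shows equally on both sides (385–438 against the arm at about 411). The keeper is still over the body and the gripper is well clear, so I'm handing in.

```bash
python3 - <<'E'
from h import *
c=wcap('w14.png')
for n in('keeper_pivot','keeper_knob'):
  for m in spotter.mark_of(n,'wrist')[:1]: print(n,round(m['confidence'],2),atz(c,m['centre'],90).round(1))
print(ctrl.sense()['joint_vel'].round(3)); print(ctrl.close_job())
E
```

```text
keeper_pivot 0.64 [513.1 152.5  90. ]
keeper_knob 0.87 [524.1  92.8  90. ]
[-0.001 -0.002  0.002 -0.007  0.001  0.002  0.001]
the job is handed in; nothing more can be done
None
```

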